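Bolt the takings box shut

TASK

The hatch of the steel takings box on the washers has been left unbolted. Lift the bolt's handle out of its rest, slide the bolt across through the keeper until the handle meets the stop, and turn the handle fully down into the notch there, so that it stays bolted when you let go. Feel for the stop and the notch and do not ram or force the handle against the guide (never harder than about 2 kg), and leave the other things where they are.

Things in the scene. Friction and masses are not known exactly. Their poses are not given: they have to be found in the camera images.
- takings_box: Low grey steel box fixed to the deck, 180 x 310 x 50 mm (x, y, z), with a bare aluminium hatch in its top. Origin: centre of its underside; z up, lid surface 50 mm above it. The bolt lies on the lid along the box's y axis, 20 mm on the far (+x) side of the box's centre, its axis 28 mm above the lid. Bolting slides it toward the box's +y.
- bolt_unit: The bolt with its rod, handle and 39 mm high rear bearing (y = -97 to -79 mm), on the lid of takings_box and parallel to it. Origin: on the lid surface, below the bolt axis (which is 28 mm higher), level with the box's centre in y; x, y, z parallel to the box's. The handle's stem is at y = -65 mm plus the value of joint bolt.
- keeper (a point): Middle of the steel staple (30 x 16 mm, 41 mm high over the lid) fixed on the box's frame, on the bolt axis; the rod's end goes through it when the bolt is slid across.
- guide_top (a point): Middle of the top edge of the fixed upright guide plate on the robot's side (box -x) of the bolt: 40 mm long, top 46 mm above the lid. Rearward (-y) of it is the wide rest gap, where the handle can lie down (joint bolt 0 to 0.018). Beyond that the handle must be held up to pass: it cannot be further down than 0.7 rad (0.8 beside the notch bracket) until it is at the notch.
- stop_region (a point): Point on the bolt axis, mid of where the stop's face can be. Notch bracket: one steel piece, a plate like the guide's (30 mm from the axis), a 12 mm wide notch, then the stop block (50 mm over the lid, 15 mm long, from 30 mm before to 9 mm behind the axis). It is screwed on through slots: its place along the bolt differs by some +-20 mm and is not measured: find it by feel.
- bolt (a joint): How far the steel rod (11 mm thick) has been slid along the box's +y, m: 0 fully drawn back. The handle's stem meets the stop at a value somewhere from 0.07 to 0.114; the stop's face is also the far wall of the notch, so the 8 mm stem is in the middle of the 12 mm notch about 2 mm before the stop. Friction about 3 N; it stays where it is left.
- bolt_handle (a joint): Angle of the handle about the bolt axis, rad: 0 = straight up, growing as it turns down toward the robot (box -x); limits -0.35 and 1.42 (fully down, nearly level). Turning takes about 0.04 N m (0.7 N at the knob), and it stays where it is left. A push on the knob bears about twice as hard where the stem lies on the guide.
- knob (a point): Point to grasp on the handle: middle of a black round knob, 15 mm thick and 28 mm long, at the end of an 8 mm steel stem, 60 mm from the bolt axis. Its z axis points outward along the handle, its y axis along the bolt. Pinched by fingers that close along the bolt, the knob swivels between them as the handle turns. In its rest the knob is about 38 mm above the lid.
- coin_roll_mid (a point): Bystander: centre of a pale paper roll of coins, 25 x 68 x 25 mm, lying on the lid behind the bolt, its length along y.
- washer_tin_mid (a point): Bystander: centre of a flat round tin, 62 mm across and 24 mm high, on the deck left of the box.
- button_pot_mid (a point): Bystander: centre of a round pot, 58 mm across and 50 mm high, on the deck right of the box.

How it is judged:
By the outcome, as a careful person would: the job done as asked, in the order asked, and still so for the second after the job is handed in, with the robot touching nothing.
It also fails if it takes over 45 s, if anything falls off the work surface, if the arm or the gripper's body presses on something with over 40 N, if the wrist force passes 120 N, or if a joint passes its speed limit or range.

ROBOT

A 7-joint arm with a two-finger parallel gripper is mounted at the origin on a cart in front of the work surface, level with it; the furniture and walls round the work are solid. World frame = base frame: x ahead of the robot, y to its left, z up, the work surface at z = 0. Lengths are in mm, angles in rad, forces in N, time in s.
With the tool pointing down it reaches from about 375 to 925 mm from the base axis. Payload 3.1 kg.
Tool frame: the origin (TCP) lies between the finger pads; the fingertips stand 19 mm ahead of it and the grasp point (between the pads) is the TCP; z points along the fingers, x is the direction in which the jaws open and shut, and the axes are right-handed (so a half turn about z gives the same grasp; the last joint's range is limited). The gripper opens to 85 mm and grips with 20 to 120 N. Pads are 22 mm wide; open, the fingers measure 114 mm over their backs; the gripper's body (76 mm by 85 mm) begins 54 mm behind the grasp point. The pads swing forward as they close: fully open they stand 13 mm farther back than shut.
Start: joints at [1.114, 0.383, 0.044, 1.598, -0.018, 1.161, -0.05], TCP at [228.267, -608.603, 250.269] pointing down, gripper open.
Joint ranges: [-2.61, 2.61], [-0.41, 2.15], [-1.48, 1.57], [0, 2.5], [-1.57, 4.71], [0.05, 1.97], [-2.85, 2.85]. Speed limits (rad/s): [2.79, 2.79, 3.14, 3.14, 3.14, 3.14, 3.14].

INTERFACE

Orientations are given as a rotation vector (axis times angle).
In Python, from plant import telemetry, vision, manip gives the robot as it stands.
- The arm moves only by the tool servo_tool, never from a script. Its argument "plan" is a list of rows, each a list of 4 numbers: the shift along the world's x, y, z in m, then the turn about the world's z in degrees. In form: [[dx, dy, dz, spin], ...]. A call has exactly 10 rows; each row is the pose to reach, as a shift and turn from the pose measured when the call began; what a row does not reach only later rows make up. A row lasts 1/12 s, in which the tool goes at most 41.7 mm and 7.16 degrees, less where a joint would pass 70% of its speed; a pose out of reach is approached as far as the arm can. A call with a gripper value outside its range is refused whole. "gripper" is the finger opening in m, from 0 to 0.0854, set as the call begins (left out, the last holds). The fingers move at their own pace and stop on an object; "force" is the grip in N (left out, the last holds). Time passes only in rows, so rows that repeat a pose let the fingers close, or fill a call up. It gives the time, the measured TCP pose, the force and the opening at its end, in the units of the state.
- telemetry.get_obs(): the state, without advancing time (a new reading comes with each control period).
- vision.get_image(name): name is "side" or "top"; returns (picture, depth): 420x560x3 uint8, red, green, blue; 420x560 float32, mm along the optical axis (not along the pixel's ray), 0 where there is no reading.
- vision.camera_model(name): a dict with "K" (3x3 intrinsics, pixels), "R" (3x3) and "t" (3): a world point X has camera coordinates R X + t. Camera axes: x right, y down, z forward; pixel columns grow to the right and rows downward; lengths in mm; the calibration is good to about 2 mm. A picture is of the moment at which its call begins. camera_model takes no time and is no camera call.
- manip.finish_job(): hands the job in, once; it reports no verdict.
The state is a dict: "t": time; "qpos": joint angles; "qd": joint speeds; "tau": joint torques, N m; "eef_pos": TCP position; "ee_rot": TCP orientation; "force": force on the tool from outside, world axes, zero at the start; "wrist_torque": the same for the moment, N m; "opening": opening from 0.0 (shut) to 1.0 (fully open).
Only numpy, scipy, OpenCV 4.12 (cv2) and the standard library are available. Lean on these libraries where they do the work, as an engineer would, in place of code of your own. Each camera call takes 0.05 s, during which the arm holds its last target. There are 200 camera calls.

## Working session

There is one attempt and no reset: what is moved stays moved. The work goes in short steps, Python scripts to look and compute and a tool call to move; the robot and the scene stay as the last step left them, time stands still between calls to the robot, and variables do not carry over. Pictures are saved under pics/ and viewed, on a budget of 10 in all, crops included, one or two more only if the job needs it, and the job is handed in when it is done.

Besides the shell and the picture viewer there is one more tool, called after "Emit:" as name(argument=value, ...), one argument or row to a line, values as JSON. servo_tool: Moves the arm, as the interface text tells. Its arguments: {"type":"object","properties":{"plan":{"type":"array","items":{"type":"array","items":{"type":"number"}}},"gripper":{"type":"number"},"force":{"type":"number"}},"required":["plan"]}

```bash
mkdir -p pics; cat > h.py <<'E'
import numpy as np, cv2
from plant import telemetry, vision, manip
def snap(n,f):
    p,d=vision.get_image(n); cv2.imwrite(f'pics/{f}.png',p[:,:,::-1]); np.save(f'pics/{f}.npy',d); return p,d
def px(n,f,u,v):
    d=np.load(f'pics/{f}.npy'); c=vision.camera_model(n); w=d[v-1:v+2,u-1:u+2]; z=np.median(w[w>0])
    return c['R'].T@(np.linalg.inv(c['K'])@[u*z,v*z,z]-c['t'])
E
python3 - <<'E'
from h import *
for n in('side','top'):
    snap(n,n+'0'); c=vision.camera_model(n); print(n,c['K'].round(1).tolist(),c['R'].round(3).tolist(),c['t'].round(1))
o=telemetry.get_obs();print({k:np.round(v,3) for k,v in o.items()})
a=[cv2.imread(f'pics/{n}0.png') for n in('side','top')]
E
```

```text
side [[406.8, 0.0, 275.8], [0.0, 406.8, 215.7], [0.0, 0.0, 1.0]] [[0.953, -0.301, 0.019], [-0.175, -0.601, -0.78], [0.246, 0.741, -0.625]] [-514.8  228.5  835.7]
top [[453.1, 0.0, 281.8], [0.0, 453.1, 211.9], [0.0, 0.0, 1.0]] [[-0.018, -1.0, -0.01], [-0.998, 0.019, -0.065], [0.065, 0.009, -0.998]] [  73.5  552.7 1071.8]
{'t': np.float64(0.1), 'qpos': array([ 1.114,  0.384,  0.044,  1.599, -0.018,  1.161, -0.05 ]), 'qd': array([-0.   , -0.001,  0.001, -0.004,  0.   , -0.001, -0.001]), 'tau': array([ 2.0000e-03, -4.3473e+01,  1.0290e+00, -2.5046e+01,  1.1000e-02,
        5.0000e-03,  0.0000e+00]), 'eef_pos': array([ 227.97 , -607.832,  249.008]), 'ee_rot': array([-2.581,  1.788,  0.003]), 'force': array([-0.163,  0.185,  0.17 ]), 'wrist_torque': array([-0.016,  0.04 , -0.025]), 'opening': np.float64(1.001)}
```

View pics/top0.png

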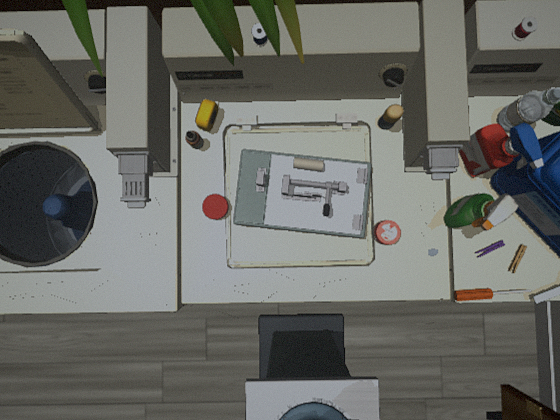

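View pics/side0.png

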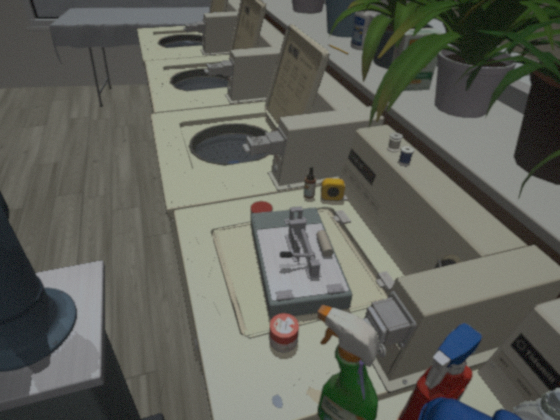

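The top view shows the box at about (235-370, 150-237), the knob near (327,210), and the keeper at upper left (262,178). The side view shows the bolt around (298,250). Next I'll enlarge both.

```bash
python3 - <<'E'
import cv2,numpy as np
t=cv2.imread('pics/top0.png')[140:245,225:380]; s=cv2.imread('pics/side0.png')[195:320,240:360]
t=cv2.resize(t,None,fx=5,fy=5,interpolation=2);s=cv2.resize(s,None,fx=5,fy=5,interpolation=2)
cv2.imwrite('pics/tc.png',t);cv2.imwrite('pics/sc.png',s[:600])
E
```

```text
(no output)
```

View pics/tc.png

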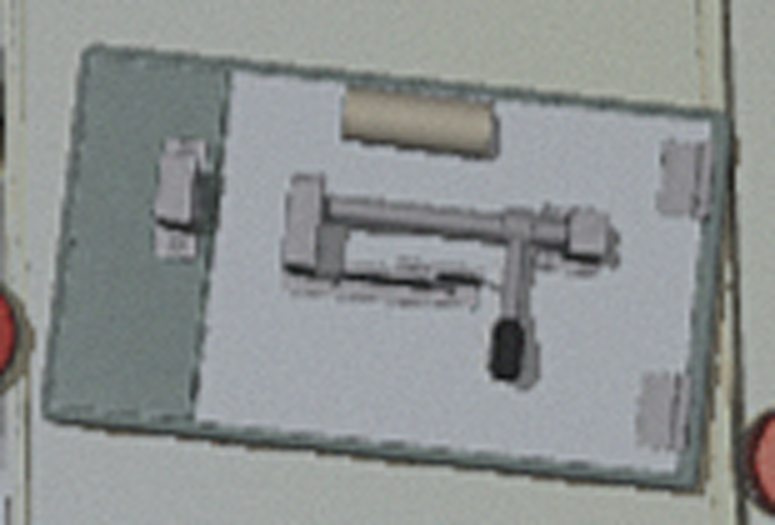

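View pics/sc.png

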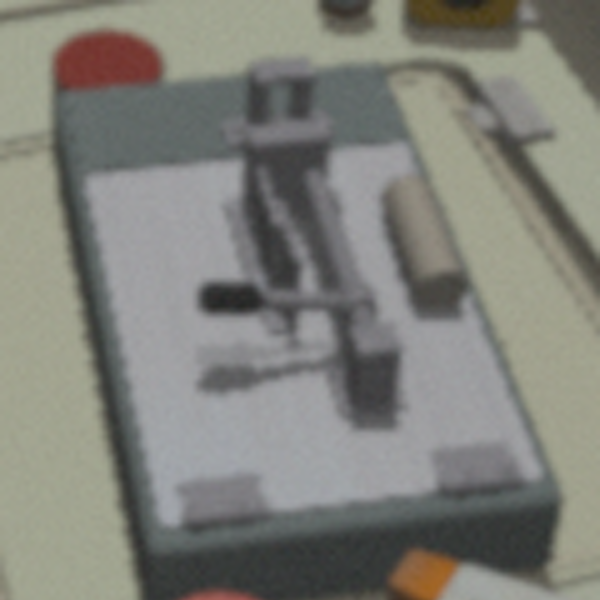

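The top crop shows the box corners at (85,45), (728,112), (697,490) and (45,415). The knob is at (507,350), the stem root at (517,230), the stop block at (305,225) and the keeper at (180,195). In the side crop the knob is at (230,297).

```bash
python3 - <<'E'
from h import *
T=lambda a,b:(225+(a+.5)/5-.5,140+(b+.5)/5-.5); S=lambda a,b:(240+(a+.5)/5-.5,195+(b+.5)/5-.5)
ct,cs=vision.camera_model('top'),vision.camera_model('side')
P=lambda c:c['K']@np.c_[c['R'],c['t']]
def tri(a,b):
    X=cv2.triangulatePoints(P(ct),P(cs),np.array(a,float),np.array(b,float));return (X[:3]/X[3]).ravel()
def atz(p,z):
    r=ct['R'].T@np.linalg.inv(ct['K'])@[*p,1]; o=-ct['R'].T@ct['t']; return o+r*(z-o[2])/r[2]
pts={'knob':((507,350),(230,297)),'stemroot':((517,228),(362,305)),'bearing':((590,235),(374,345)),'stopblk':((307,222),(292,130)),'TR':((728,112),(555,487)),'BL':((45,415),(58,92))}
for k,(a,b) in pts.items(): print(k,tri(T(*a),S(*b)).round(1))
C=np.array([atz(T(*p),50) for p in((85,45),(728,112),(697,490),(45,415))]);print(C.round(1).tolist())
c=C.mean(0);print('ctr',c.round(1))
y=(C[0]+C[3]-C[1]-C[2])[:2];x=(C[0]+C[1]-C[2]-C[3])[:2]
print('yaw',np.degrees(np.arctan2(-y[0],y[1])),np.degrees(np.arctan2(x[1],x[0])),np.linalg.norm(y)/2,np.linalg.norm(x)/2)
print('depth lid',px('top','top0',*[int(i) for i in T(400,380)]),'knob',px('top','top0',*[round(i) for i in T(507,350)]),'stop',px('top','top0',*[round(i) for i in T(307,225)]),'bear',px('top','top0',*[round(i) for i in T(595,225)]),
 'guide',px('top','top0',*[round(i) for i in T(470,285)]))
E
```

```text
knob [551.1 -36.4  90.8]
stemroot [609.2 -43.9  76.7]
bearing [603.2 -75.8  84.5]
stopblk [610.2  52.1 101.6]
TR [ 662.4 -145.6   51. ]
BL [528.2 176.3  48.3]
[[703.4, 154.9, 50.0], [665.5, -146.8, 50.0], [488.6, -127.0, 50.0], [529.1, 175.8, 50.0]]
ctr [596.7  14.2  50. ]
yaw -7.399926102410412 -6.615474794132321 304.8282947912497 176.78933617481863
depth lid [543.73409679  11.21813809  50.8224691 ] knob [551.30764926 -36.19212302  97.21991919] stop [608.63939786  51.92264643 101.07283493] bear [607.58203595 -78.85189516  89.04886112] guide [584.88118982 -24.47634445  54.11078271]
```

Emit:
servo_tool(
  plan=[
    [0.011,0.036,0,-2.8],
    [0.022,0.072,0,-5.6],
    [0.033,0.108,0,-8.4],
    [0.044,0.144,0,-11.2],
    [0.055,0.18,0,-14],
    [0.066,0.216,0,-16.8],
    [0.077,0.252,0,-19.6],
    [0.088,0.288,0,-22.4],
    [0.099,0.324,0,-25.2],
    [0.11,0.36,0,-28],
  ],
  gripper=0.05,
  force=25,
)

```text
t: 0.93
eef_pos: [337.7, -245.8, 248.6]
ee_rot: [-2.069, 2.363, 0.003]
force: [0.2, 0.4, 0.5]
opening: 0.585
```

Emit:
servo_tool(
  plan=[
    [0.022,0.026,0,0],
    [0.045,0.052,0,0],
    [0.068,0.078,0,0],
    [0.092,0.104,0,0],
    [0.116,0.13,0,0],
    [0.14,0.156,-0.015,0],
    [0.165,0.178,-0.035,0],
    [0.188,0.198,-0.055,0],
    [0.21,0.21,-0.075,0.4],
    [0.21,0.21,-0.085,0.4],
  ],
)

```text
t: 1.77
eef_pos: [550.0, -30.7, 161.1]
ee_rot: [-2.083, 2.346, 0.009]
force: [0.1, 1.3, 0.4]
opening: 0.589
```

```bash
python3 - <<'E'
from h import *
o=telemetry.get_obs();print(o['eef_pos'],o['qpos'].round(2),o['force'].round(2))
t,_=snap('top','top1');s,_=snap('side','side1')
t=cv2.resize(t[140:245,225:380,::-1],None,fx=4,fy=4,interpolation=2)
s=cv2.resize(s[150:310,230:360,::-1],None,fx=3,fy=3,interpolation=2)
cv2.imwrite('pics/c1.png',np.vstack([np.pad(t,((0,0),(0,0),(0,0)))])); cv2.imwrite('pics/c2.png',s)
E
```

```text
[549.96521235 -30.70546686 161.09031487] [ 0.37  0.33 -0.44  1.9   0.17  0.95 -1.84] [0.11 1.35 0.39]
```

View pics/c2.png

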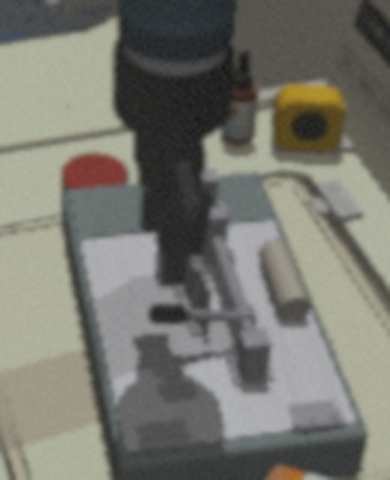

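The side view shows the gripper hanging above the knob, which is at crop (168,313), with nothing in the way below. I'll descend and close.

Emit:
servo_tool(
  plan=[
    [-0.002,-0.003,-0.01,0],
    [-0.003,-0.005,-0.02,0],
    [-0.003,-0.005,-0.03,0],
    [-0.003,-0.005,-0.04,0],
    [-0.003,-0.005,-0.05,0],
    [-0.003,-0.005,-0.058,0],
    [-0.003,-0.005,-0.064,0],
    [-0.003,-0.005,-0.067,0],
    [-0.003,-0.005,-0.067,0],
    [-0.003,-0.005,-0.067,0],
  ],
)

```text
t: 2.7
eef_pos: [542.8, -39.8, 93.6]
ee_rot: [2.079, -2.352, -0.012]
force: [0.1, 0.3, 0.3]
opening: 0.586
```

Emit:
servo_tool(
  plan=[
    [0,0,0,0],
    [0,0,0,0],
    [0,0,0,0],
    [0,0,0,0],
    [0,0,0,0],
    [0,0,0,0],
    [0,0,0,0],
    [0,0,0,0],
    [0,0,0,0],
    [0,0,0,0],
  ],
  gripper=0.008,
  force=25,
)

```text
t: 3.53
eef_pos: [543.3, -39.2, 93.8]
ee_rot: [2.08, -2.352, -0.011]
force: [1.4, 2.3, 0.7]
opening: 0.148
```

Emit:
servo_tool(
  plan=[
    [0,0,0,0],
    [0,0,0,0],
    [0,0,0,0],
    [0.002,0.001,0,0],
    [0.004,0.002,-0.001,0],
    [0.006,0.003,-0.002,0],
    [0.006,0.003,-0.002,0],
    [0.006,0.003,-0.002,0],
    [0.006,0.003,-0.002,0],
    [0.006,0.003,-0.002,0],
  ],
  gripper=0.035,
)

```text
t: 4.37
eef_pos: [549.2, -36.2, 91.7]
ee_rot: [2.08, -2.352, -0.011]
force: [-0.3, 0.5, 0.2]
opening: 0.412
```

Emit:
servo_tool(
  plan=[
    [0,0,0,0],
    [0,0,0,0],
    [0,0,0,0],
    [0,0,0,0],
    [0,0,0,0],
    [0,0,0,0],
    [0,0,0,0],
    [0,0,0,0],
    [0,0,0,0],
    [0,0,0,0],
  ],
  gripper=0.008,
)

```text
t: 5.2
eef_pos: [549.1, -36.7, 91.7]
ee_rot: [2.079, -2.352, -0.011]
force: [-1.2, -3.2, 0.1]
opening: 0.152
```

Emit:
servo_tool(
  plan=[
    [0.001,0,0.003,0],
    [0.001,0,0.006,0],
    [0.002,0,0.009,0],
    [0.003,0,0.0115,0],
    [0.0045,-0.0005,0.0145,0],
    [0.0055,-0.0005,0.017,0],
    [0.007,-0.001,0.0195,0],
    [0.0085,-0.001,0.022,0],
    [0.012,-0.0015,0.027,0],
    [0.012,-0.0015,0.027,0],
  ],
)

```text
t: 6.03
eef_pos: [560.9, -38.1, 119.4]
ee_rot: [2.078, -2.351, -0.013]
force: [-1.5, -2.7, -3.3]
opening: 0.151
```

Emit:
servo_tool(
  plan=[
    [0.002,0,0.002,0],
    [0.004,-0.0005,0.0045,0],
    [0.008,-0.001,0.0085,0],
    [0.0125,-0.0015,0.012,0],
    [0.018,-0.002,0.0153,0],
    [0.0235,-0.003,0.018,0],
    [0.029,-0.0035,0.02,0],
    [0.029,-0.0035,0.02,0],
    [0.029,-0.0035,0.02,0],
    [0.029,-0.0035,0.02,0],
  ],
)

```text
t: 6.87
eef_pos: [591.1, -41.8, 140.3]
ee_rot: [2.079, -2.353, -0.009]
force: [-2.4, -3.1, -0.4]
opening: 0.151
```

```bash
python3 - <<'E'
from h import *
s,_=snap('side','side2')
cv2.imwrite('pics/c3.png',cv2.resize(s[170:310,230:360,::-1],None,fx=4,fy=4,interpolation=2))
E
```

```text
(no output)
```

View pics/c3.png

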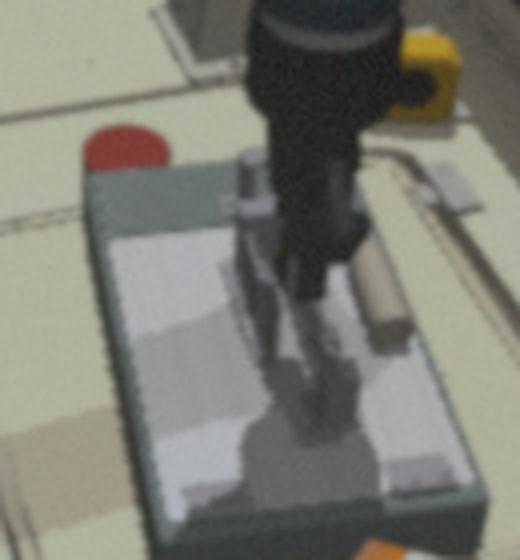

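The knob is held with the handle up: the stem shows below the fingers at about (310,310), and the rest position is empty. Now I'll slide along the bolt.

Emit:
servo_tool(
  plan=[
    [0.0005,0.005,0,0],
    [0.0015,0.011,0,0],
    [0.002,0.017,0,0],
    [0.003,0.023,0,0],
    [0.0035,0.029,0,0],
    [0.0045,0.035,0,0],
    [0.005,0.041,0,0],
    [0.006,0.047,0,0],
    [0.0065,0.052,0,0],
    [0.0065,0.052,0,0],
  ],
)

```text
t: 7.75
eef_pos: [598.0, 12.8, 140.3]
ee_rot: [-2.083, 2.351, 0.011]
force: [-1.1, -0.1, -2.8]
opening: 0.156
```

Emit:
servo_tool(
  plan=[
    [0,0.001,0,0],
    [0.0005,0.0025,0,0],
    [0.0005,0.004,0,0],
    [0.0005,0.0055,0,0],
    [0.001,0.007,0,0],
    [0.001,0.0085,0,0],
    [0.001,0.01,0,0],
    [0.0015,0.0115,0,0],
    [0.0015,0.013,0,0],
    [0.0015,0.013,0,0],
  ],
)

```text
t: 8.58
eef_pos: [599.6, 26.4, 140.2]
ee_rot: [-2.083, 2.35, 0.011]
force: [-0.8, -2.7, -1.9]
opening: 0.151
```

Emit:
servo_tool(
  plan=[
    [0,0.001,0,0],
    [0,0.002,0,0],
    [0.0005,0.003,0,0],
    [0.0005,0.004,0,0],
    [0.0005,0.005,0,0],
    [0.0005,0.006,0,0],
    [0.001,0.007,0,0],
    [0.001,0.008,0,0],
    [0.001,0.008,0,0],
    [0.001,0.008,0,0],
  ],
)

```text
t: 9.42
eef_pos: [600.6, 34.8, 140.2]
ee_rot: [-2.083, 2.35, 0.011]
force: [-0.8, -2.4, -4.0]
opening: 0.153
```

Emit:
servo_tool(
  plan=[
    [0,0.0005,0,0],
    [0,0.001,0,0],
    [0,0.0015,0,0],
    [0,0.002,0,0],
    [0.0005,0.0025,0,0],
    [0.0005,0.003,0,0],
    [0.0005,0.0035,0,0],
    [0.0005,0.004,0,0],
    [0.0005,0.004,0,0],
    [0.0005,0.004,0,0],
  ],
)

```text
t: 10.25
eef_pos: [601.1, 39.0, 140.2]
ee_rot: [-2.083, 2.349, 0.011]
force: [-0.9, -2.4, -2.5]
opening: 0.148
```

Emit:
servo_tool(
  plan=[
    [0,0.0005,0,0],
    [0,0.001,0,0],
    [0,0.0015,0,0],
    [0,0.002,0,0],
    [0,0.0025,0,0],
    [0.0005,0.003,0,0],
    [0.0005,0.003,0,0],
    [0.0005,0.003,0,0],
    [0.0005,0.003,0,0],
    [0.0005,0.003,0,0],
  ],
)

```text
t: 11.08
eef_pos: [601.5, 42.2, 140.2]
ee_rot: [-2.083, 2.349, 0.012]
force: [-1.4, -2.1, -3.4]
opening: 0.149
```

Emit:
servo_tool(
  plan=[
    [0,0.0005,0,0],
    [0,0.001,0,0],
    [0,0.0015,0,0],
    [0,0.002,0,0],
    [0,0.0025,0,0],
    [0.0005,0.003,0,0],
    [0.0005,0.003,0,0],
    [0.0005,0.003,0,0],
    [0.0005,0.003,0,0],
    [0.0005,0.003,0,0],
  ],
)

```text
t: 11.92
eef_pos: [601.6, 42.7, 140.1]
ee_rot: [2.081, -2.351, -0.01]
force: [-1.1, -6.0, -1.4]
opening: 0.146
```

Emit:
servo_tool(
  plan=[
    [0,0.001,0,0],
    [0,0.002,0,0],
    [0,0.003,0,0],
    [0,0.003,0,0],
    [0,0.003,0,0],
    [0,0.003,0,0],
    [0,0.003,0,0],
    [0,0.003,0,0],
    [0,0.003,0,0],
    [0,0.003,0,0],
  ],
)

```text
t: 12.75
eef_pos: [601.6, 42.8, 140.2]
ee_rot: [2.078, -2.35, -0.006]
force: [-1.3, -6.1, -2.0]
opening: 0.148
```

The stop is felt at TCP y 42.8, b≈0.094, which agrees with the picture. I'll back off 2 mm, then lower the handle to just above the bracket's edge.

Emit:
servo_tool(
  plan=[
    [0,-0.001,0,0],
    [0,-0.002,0,0],
    [0,-0.002,0,0],
    [-0.005,-0.0014,-0.0018,0],
    [-0.0105,-0.0007,-0.0042,0],
    [-0.0155,-0.0001,-0.0071,0],
    [-0.02,0.0005,-0.0102,0],
    [-0.0245,0.001,-0.0137,0],
    [-0.0245,0.001,-0.0137,0],
    [-0.0245,0.001,-0.0137,0],
  ],
)

```text
t: 13.58
eef_pos: [578.0, 45.4, 127.5]
ee_rot: [2.081, -2.352, -0.005]
force: [2.9, 0.3, 4.0]
opening: 0.154
```

Emit:
servo_tool(
  plan=[
    [0,-0.001,0,0],
    [0,-0.0018,0,0],
    [0,-0.0018,0,0],
    [0,-0.0018,0,0],
    [0,-0.0018,0,0],
    [0,-0.0018,0,0],
    [0,-0.0018,0,0],
    [0,-0.0018,0,0],
    [0,-0.0018,0,0],
    [0,-0.0018,0,0],
  ],
)

```text
t: 14.42
eef_pos: [577.9, 43.7, 127.6]
ee_rot: [2.081, -2.352, -0.005]
force: [2.5, 2.2, 4.8]
opening: 0.155
```

Emit:
servo_tool(
  plan=[
    [-0.001,0,-0.001,0],
    [-0.002,0.0002,-0.002,0],
    [-0.003,0.0004,-0.003,0],
    [-0.004,0.0005,-0.004,0],
    [-0.004,0.0005,-0.004,0],
    [-0.004,0.0005,-0.004,0],
    [-0.004,0.0005,-0.004,0],
    [-0.004,0.0005,-0.004,0],
    [-0.004,0.0005,-0.004,0],
    [-0.004,0.0005,-0.004,0],
  ],
)

```text
t: 15.25
eef_pos: [573.3, 44.2, 123.3]
ee_rot: [2.08, -2.351, -0.007]
force: [-0.4, 2.7, 4.1]
opening: 0.153
```

Emit:
servo_tool(
  plan=[
    [-0.001,0,-0.001,0],
    [-0.002,0.0002,-0.002,0],
    [-0.003,0.0004,-0.0035,0],
    [-0.004,0.0005,-0.005,0],
    [-0.004,0.0005,-0.005,0],
    [-0.004,0.0005,-0.005,0],
    [-0.004,0.0005,-0.005,0],
    [-0.004,0.0005,-0.005,0],
    [-0.004,0.0005,-0.005,0],
    [-0.004,0.0005,-0.005,0],
  ],
)

```text
t: 16.08
eef_pos: [569.0, 44.8, 118.1]
ee_rot: [2.08, -2.35, -0.007]
force: [-1.1, 2.2, 4.9]
opening: 0.154
```

Emit:
servo_tool(
  plan=[
    [-0.001,0,-0.0015,0],
    [-0.002,0.0002,-0.003,0],
    [-0.003,0.0004,-0.0045,0],
    [-0.004,0.0005,-0.006,0],
    [-0.004,0.0005,-0.006,0],
    [-0.004,0.0005,-0.006,0],
    [-0.004,0.0005,-0.006,0],
    [-0.004,0.0005,-0.006,0],
    [-0.004,0.0005,-0.006,0],
    [-0.004,0.0005,-0.006,0],
  ],
)

```text
t: 16.92
eef_pos: [565.1, 45.2, 112.1]
ee_rot: [2.08, -2.351, -0.007]
force: [0.7, 2.9, 3.1]
opening: 0.154
```

Emit:
servo_tool(
  plan=[
    [-0.001,0,-0.002,0],
    [-0.0015,0,-0.004,0],
    [-0.002,0.0002,-0.006,0],
    [-0.0028,0.0003,-0.0065,0],
    [-0.0028,0.0003,-0.0065,0],
    [-0.0028,0.0003,-0.0065,0],
    [-0.0028,0.0003,-0.0065,0],
    [-0.0028,0.0003,-0.0065,0],
    [-0.0028,0.0003,-0.0065,0],
    [-0.0028,0.0003,-0.0065,0],
  ],
)

```text
t: 17.75
eef_pos: [561.9, 45.5, 105.4]
ee_rot: [2.08, -2.35, -0.008]
force: [-0.5, 3.4, 2.8]
opening: 0.15
```

Emit:
servo_tool(
  plan=[
    [-0.0005,0,-0.002,0],
    [-0.001,0,-0.004,0],
    [-0.0015,0,-0.0055,0],
    [-0.002,0.0003,-0.007,0],
    [-0.002,0.0003,-0.007,0],
    [-0.002,0.0003,-0.007,0],
    [-0.002,0.0003,-0.007,0],
    [-0.002,0.0003,-0.007,0],
    [-0.002,0.0003,-0.007,0],
    [-0.002,0.0003,-0.007,0],
  ],
)

```text
t: 18.58
eef_pos: [559.6, 45.8, 98.2]
ee_rot: [2.079, -2.35, -0.009]
force: [-1.5, 2.9, 3.0]
opening: 0.146
```

Emit:
servo_tool(
  plan=[
    [-0.0005,0,-0.0015,0],
    [-0.0007,0,-0.003,0],
    [-0.001,0,-0.0045,0],
    [-0.001,0,-0.006,0],
    [-0.001,0,-0.007,0],
    [-0.001,0,-0.007,0],
    [-0.001,0,-0.007,0],
    [-0.001,0,-0.007,0],
    [-0.001,0,-0.007,0],
    [-0.001,0,-0.007,0],
  ],
)

```text
t: 19.42
eef_pos: [558.2, 45.9, 91.2]
ee_rot: [2.079, -2.349, -0.01]
force: [-3.0, 3.6, 5.4]
opening: 0.152
```

Emit:
servo_tool(
  plan=[
    [0,0,-0.001,0],
    [0,0,-0.002,0],
    [0,0,-0.003,0],
    [0,0,-0.003,0],
    [0,0,-0.003,0],
    [0,0,-0.003,0],
    [0,0,-0.003,0],
    [0,0,-0.003,0],
    [0,0,-0.003,0],
    [0,0,-0.003,0],
  ],
)

```text
t: 20.25
eef_pos: [558.3, 45.9, 90.4]
ee_rot: [2.078, -2.348, -0.009]
force: [-7.9, 2.7, 16.1]
opening: 0.154
```

The end stop is felt: z holds at 90.4 while the force rises. I'll release and go straight up.

Emit:
servo_tool(
  plan=[
    [0,0,0.001,0],
    [0,0,0.001,0],
    [0,0,0.001,0],
    [0,0,0.001,0],
    [0,0,0.001,0],
    [0,0,0.001,0],
    [0,0,0.001,0],
    [0,0,0.001,0],
    [0,0,0.001,0],
    [0,0,0.001,0],
  ],
  gripper=0.045,
)

```text
t: 21.08
eef_pos: [558.3, 45.9, 91.3]
ee_rot: [2.078, -2.348, -0.009]
force: [-0.0, -0.4, -0.1]
opening: 0.527
```

Emit:
servo_tool(
  plan=[
    [0,0,0.01,0],
    [0,0,0.025,0],
    [0,0,0.045,0],
    [0,0,0.065,0],
    [0,0,0.09,0],
    [-0.02,0,0.12,0],
    [-0.05,0,0.14,0],
    [-0.08,0,0.15,0],
    [-0.11,0,0.15,0],
    [-0.14,0,0.15,0],
  ],
)

```text
t: 21.92
eef_pos: [417.8, 46.4, 243.1]
ee_rot: [2.08, -2.349, -0.005]
force: [-0.1, -0.5, -0.2]
opening: 0.525
```

```bash
python3 - <<'E'
from h import *
t,_=snap('top','top3');s,_=snap('side','side3')
t=cv2.resize(t[140:245,225:380,::-1],None,fx=4,fy=4,interpolation=2)
s=cv2.resize(s[195:315,240:345,::-1],None,fx=3.5,fy=3.5,interpolation=2)[:420]
s=s[:, :]
cv2.imwrite('pics/t3.png',t); cv2.imwrite('pics/s3.png',s)
print(telemetry.get_obs()['force'])
E
```

```text
[ 0.25023472  0.25533194 -0.41630164]
```

View pics/t3.png

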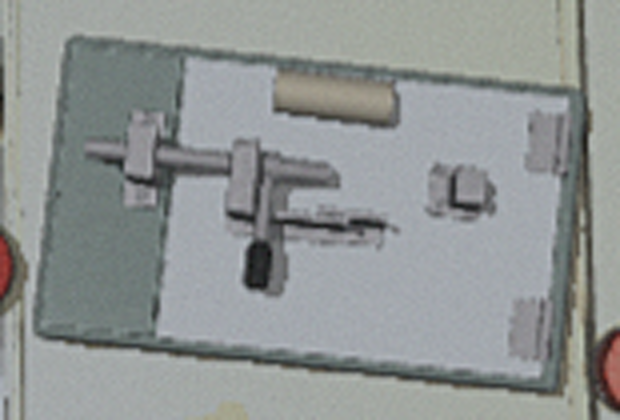

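View pics/s3.png

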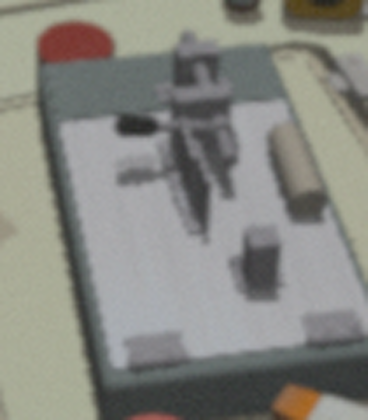

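The rod runs through the keeper at (140,150), and the handle lies down beside the stop with its knob at (258,265). The coin roll, tin and pot look undisturbed. I'll make one depth check of the knob, then hand in.

```bash
python3 - <<'E'
from h import *
print(px('top','top3',289,206), px('top','top0',326,210)); print(manip.finish_job())
E
```

```text
[562.0353395   46.09199751  94.53706522] [551.30764926 -36.19212302  97.21991919]
the job is handed in; nothing more can be done
None
```

The hatch is bolted and the job is handed in at about 22 s. I pinched the knob, lifted the handle out of its rest and slid the bolt along until it met the stop. I then backed off 2 mm and turned the handle down through the notch in small steps.

- **Stop:** I felt it at a bolt value of about 0.094. Motion ceased and the force rose to about 6 N; the pictures had suggested about 0.093.
- **Fully down:** I felt the handle's end of travel. In the last 3 mm push the force at the wrist reached about 18 N, close to the 2 kg (about 20 N) limit. By the text's two-to-one rule, the stem would have exceeded that limit if it was bearing on the notch edge rather than the handle's own end of travel. I could not tell which it was.
- **Final pictures:** After letting go, they show the rod through the keeper and the handle down in the notch beside the stop. The coin roll, tin and pot look unmoved, and the robot is clear. The knob's top measured 94.5 mm high, against 97.2 mm in the rest, so it is at least as far down as it was there.
- **Disagreement:** The grip opening read about 13 mm on a knob given as 15 mm thick. I regripped once nearer its middle and got the same reading, but the knob did not appear to slip.

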